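Uncap the nail polish remover

TASK

Unscrew the wide white cap from the square glass bottle standing in the holder block, turn by turn, and keep it in the fingers as it comes off the thread. Then set the cap gently down in the round white dish, mouth downwards and roughly in the middle, and let go. Handle it gently: never push, pull or wrench the bottle hard, leave the bottle standing fully seated in its holder (do not lift it out), do not drop the cap, and leave everything else where it is.

Things in the scene. Friction and masses are not known exactly. Their poses are not given: they have to be found in the camera images.
- cap_center (a point): Centre of the screw cap, on its axis, half-way up. Plain white plastic cylinder 45 mm across, 40 mm tall, 35 g, z up; closed top, open lower end 20 mm below this point, 26 mm deep cavity. The sides can be gripped at any yaw. While closed, its lower edge is 5 mm above the bottle's shoulder. Once free it lifts straight off over 26 mm of neck.
- bottle: Square glass bottle 48 x 48 mm, 62 mm tall to the shoulder, then a round threaded neck 35 mm across; mouth 93 mm above the origin. Origin: centre of its underside, z up. 0.36 kg, loose: stands in the holder's square socket with 1.2 mm play a side, which keeps it from turning. It must stay down and upright there, and bears no more than some 10 N of push or side load.
- holder: White holder block, fixed, 78 x 78 mm, 36 mm tall, with a square socket (50.4 mm wide, 31 mm deep, floor 5 mm above the table). Origin: centre of its underside.
- dish_floor (a point): Centre of the flat inner floor of the round white dish, fixed, 122 mm across, inner floor 112 mm across and 6 mm above the table, rim 5 mm above the floor.
- cap: The same cap; origin at the centre of its open lower end, z to its closed top. Right-hand thread: comes off anticlockwise seen from above, climbing as it turns (the hand must follow by feel), and lets go after clearly more than one full turn. Play 1 mm axially, 0.6 mm sideways. A 15 N grip turns it. While the thread holds, pulling up lifts the bottle with it.
- cream_jar: Small closed glass jar, 42 mm across, 32 mm tall, loose bystander. Origin: underside.
- lipstick: Standing black lipstick tube, 19 mm across, 65 mm tall, loose bystander. Origin: underside.
- buffer: Cream nail-buffer block 90 x 26 x 26 mm, long along its x, loose bystander. Origin: underside.
- compact: Closed black round powder compact, 68 mm across, 16 mm tall, loose bystander. Origin: underside.
- polish_a: Nail polish bottle 30 mm across, 66 mm tall, in the pull-out tray, loose bystander. Origin: underside.
- polish_b: Nail polish bottle 26 mm across, 66 mm tall, in the pull-out tray, loose bystander. Origin: underside.
- pusher: Metal cuticle pusher 130 mm long lying along y in the pull-out tray, loose bystander. Origin: its middle, underside.
Things that resemble listed ones, but are neither listed nor needed, are in the scene too. What is shaped like the cap but green, turquoise or yellow is not meant.

How it is judged:
On the way, in this order (a step that is already met when the one before it is completed fails the run):
1. the cap has been screwed up the neck by at least 9 mm (z of cap in the frame of bottle above 0.076 m), for 0.1 s.
2. the freed cap is held by the fingers, its lower edge above the bottle's mouth and not touching the bottle, the bottle seated (z of cap in the frame of bottle above 0.095 m and contact force between the fingers and cap above 0.5 N and contact force between cap and bottle below 0.05 N and z of bottle in the frame of holder below 0.008 m), for 0.1 s.
At the end, for the whole second after the job is handed in: The cap stands mouth down (within 0.1 rad) on the floor of the dish, its axis within 30 mm of the dish's centre, at rest; the bottle stands upright and fully seated in its holder (within 2 mm) (horizontal distance between cap and dish_floor below 0.03 m and z of cap in the frame of dish_floor below 0.004 m and angle between cap's own z axis and vertical below 0.1 rad and linear speed of each of cap, bottle below 0.02 m/s and z of bottle in the frame of holder below 0.007 m and angle between bottle's own z axis and vertical below 0.06 rad); the robot touches nothing.
It fails at once if the bottle is lifted more than 8 mm in its holder or tilted more than 0.15 rad (z of bottle in the frame of holder above 0.013 m or angle between bottle's own z axis and vertical above 0.15 rad).
It fails at once if the bottle is pushed or wrenched against its holder with more than 20 N (its weight of 4 N included) (contact force between bottle and holder above 20 N).
It fails at once if the cap is dropped: it moves faster than 0.5 m/s out of the fingers (contact force between the fingers and cap below 0.05 N and linear speed of cap above 0.5 m/s).
It fails at once if another object is moved more than 20 mm (distance of any of cream_jar, lipstick, buffer, compact, polish_a, polish_b, pusher from where it was at the start of the episode above 0.02 m).
It also fails if it takes over 72 s, if anything falls off the work surface, if the arm or the gripper's body presses on something with over 40 N, if the wrist force passes 120 N, or if a joint passes its speed limit or range.

ROBOT

A 6-joint arm with a two-finger parallel gripper is mounted at the origin on the work surface. World frame = base frame: x ahead of the robot, y to its left, z up, the work surface at z = 0. Lengths are in m, angles in rad, forces in N, time in s.
With the tool pointing down it reaches from about 0.35 to 0.85 m from the base axis. Payload 8.1 kg.
Tool frame: the origin (TCP) lies midway between the tips of the shut fingers; the grasp point (between the pads) lies 19 mm behind it; z points along the fingers, y is the line along which they close (so a half turn about z gives the same grasp; the last joint's range is limited). The gripper opens to 85 mm and grips with 20 to 120 N. Pads are 22 mm wide; open, the fingers measure 114 mm over their backs; the gripper's body (76 mm by 85 mm) begins 54 mm behind the grasp point. The pads swing forward as they close: fully open they stand 13 mm farther back than shut.
Start: joints at [-1.24, 0.13, 1.488, -0, 1.523, -0.085], TCP at [0.242, -0.549, 0.231] pointing down, gripper open.
Joint ranges: [-2.96, 2.96], [-0.89, 2.26], [0.02, 2.5], [-1.34, 4.48], [0, 2.73], [-2.66, 2.66]. Speed limits (rad/s): [2.39, 2.39, 2.79, 3.14, 3.14, 3.14].

INTERFACE

Orientations are given as a 3x3 rotation matrix whose columns are the frame's x, y, z axes.
In Python, from bench import env, vision gives the robot as it stands. The module is installed in compiled form; this text tells all that it offers. Calls block until the motion is done:
- env.movep(position, orientation): joint-space move of the TCP to a pose.
- env.line_to(position, max_speed=0.15, rot=None): straight line of the TCP; rot=None keeps the orientation; max_speed is the mean speed in m/s.
- env.goto_joints(angles): joint-space move.
- env.ungrasp() and env.close_gripper(): open the fingers fully, or close them until they stop; the grip force is fixed at half the most.
- env.pause(seconds).
- env.ik(position, orientation): joint angles nearest the present ones, or None.
- env.get_state(): the state.
- vision.capture(name): name is "side" or "top"; returns (picture, depth): 400x640x3 uint8, red, green, blue; 400x640 float32, m along the optical axis (not along the pixel's ray), 0 where there is no reading.
- vision.camera_params(name): a dict with "camera_matrix" (3x3 intrinsics, pixels), "D" ([k1, k2, p1, p2, k3] as OpenCV has them; the pictures are not rectified), "eye" and "attitude" of the camera in the world. Camera axes: x right, y down, z forward; pixel columns grow to the right and rows downward; lengths in m; the calibration is good to about 2 mm. A picture is of the moment at which its call begins. camera_params takes no time and is no camera call.
A pose or a line that the arm cannot do raises env.PlanningError and nothing moves.
- env.hand_in(): hands the job in; it is judged then, once.
Trained networks look in the newest picture that a camera, given by its name, has taken for a name from the list of things; names that differ only in an ending like _2 or _b are one class to them, and where a whole thing is asked for, a point or a joint stands for the part that bears it (a point fixed in the world has none). Each returns a list of dicts, best first, with "score" (0 to 1); they miss things now and then, are a little off and sometimes report something else, mostly with a low value. They report only what shows in the picture. A call takes as long as a camera call. They do not tell look-alikes from the thing itself.
- vision.look_for(camera, query): "xy" ([column, row] as shares, 0 to 1, of the picture: columns of its width, rows of its height, amid what is visible of it).
- vision.cut_out(camera, query): "mask" (400x640 bool, what is visible of it) and "xy" ([column, row] as shares, 0 to 1, of the picture: columns of its width, rows of its height, amid what is visible of it).
- vision.spot_point(camera, query): "xy" ([column, row] as shares, 0 to 1, of the picture: columns of its width, rows of its height: a listed point, or the origin of a listed thing).
The state is a dict: "time_s": time; "joint_positions": joint angles; "dq": joint speeds; "effort": joint torques, N m; "tcp_pos": TCP position; "tcp_rot": TCP orientation; "force": force on the tool from outside, world axes, zero at the start; "torque": the same for the moment, N m; "grip_width": finger opening in m; "grip_force": force on a finger pad.
Only numpy, scipy, OpenCV 4.12 (cv2) and the standard library are available. Lean on these libraries where they do the work, as an engineer would, in place of code of your own. Each camera call takes 0.05 s, during which the arm holds its last target. There are 200 camera calls.

## Working session

There is one attempt and no reset: what is moved stays moved. The work goes in short steps, each a Python script; the robot and the scene stay as the last script left them, time stands still between calls to the robot, and variables do not carry over. Pictures are saved under pics/ and viewed, at most 10 in all, crops included, and the job is handed in when it is done.

```bash
mkdir -p pics; cat > h.py <<'E'
import numpy as np, cv2
from bench import env, vision
def P(cam):
    p=vision.camera_params(cam); return np.array(p["camera_matrix"],float),np.array(p["D"],float),np.array(p["eye"],float),np.array(p["attitude"],float)
def ray(cam,u,v):
    K,D,e,R=P(cam); n=cv2.undistortPoints(np.array([[[u,v]]],float),K,D)[0,0]
    return e,R@np.array([n[0],n[1],1.])
def atz(cam,u,v,z):
    e,d=ray(cam,u,v); return e+d*(z-e[2])/d[2]
def deproj(cam,u,v,dep):
    e,d=ray(cam,u,v); return e+d*dep
def cloud(cam,depth,mask):
    K,D,e,R=P(cam); vs,us=np.nonzero(mask&(depth>0))
    n=cv2.undistortPoints(np.stack([us,vs],1).astype(float)[:,None],K,D)[:,0]
    return e+(np.c_[n,np.ones(len(n))]*depth[vs,us][:,None])@R.T
E
python3 - <<'E'
from h import *
for c in("side","top"):
    im,d=vision.capture(c); cv2.imwrite(f"pics/{c}0.png",im[...,::-1]); np.save(f"{c}.npy",d)
    print(c,P(c)[2],P(c)[3].round(2).tolist())
    for q in("cap","holder","bottle","cap_center","dish_floor"):
        r=vision.spot_point(c,q)
        print(q,[(np.round([x["xy"][0]*640,x["xy"][1]*400]).tolist(),round(x["score"],2)) for x in r[:5]])
    for q in("cap","bottle"):
        for x in vision.cut_out(c,q)[:5]:
            if x["mask"].sum()<30: continue
            p=cloud(c,d,x["mask"]); print(q,"mask",round(x["score"],2),x["mask"].sum(),np.median(p,0).round(3),np.percentile(p,[3,97],axis=0).round(3).tolist())
print(env.get_state())
E
```

```text
side [ 0.54989211 -0.8602559   0.70108633] [[1.0, -0.06, 0.04], [-0.07, -0.58, 0.81], [-0.02, -0.81, -0.58]]
cap [([327.0, 312.0], 0.94), ([259.0, 285.0], 0.9), ([298.0, 261.0], 0.69), ([291.0, 257.0], 0.47), ([300.0, 283.0], 0.19)]
holder [([300.0, 286.0], 0.74), ([372.0, 223.0], 0.28)]
bottle [([300.0, 279.0], 0.74), ([291.0, 203.0], 0.3)]
cap_center [([260.0, 277.0], 0.96), ([329.0, 306.0], 0.96), ([295.0, 253.0], 0.88), ([291.0, 249.0], 0.45)]
dish_floor [([294.0, 204.0], 0.9), ([298.0, 261.0], 0.57)]
cap mask 0.95 497 [ 0.519 -0.199  0.107] [[0.498, -0.209, 0.067], [0.54, -0.166, 0.114]]
cap mask 0.9 461 [ 0.425 -0.194  0.035] [[0.404, -0.204, 0.0], [0.443, -0.163, 0.041]]
cap mask 0.61 479 [ 0.577 -0.295  0.038] [[0.558, -0.304, 0.004], [0.596, -0.267, 0.041]]
cap mask 0.54 155 [ 0.487 -0.096  0.04 ] [[0.476, -0.172, 0.001], [0.509, -0.072, 0.111]]
bottle mask 0.66 318 [ 0.52  -0.209  0.056] [[0.499, -0.213, 0.035], [0.544, -0.197, 0.069]]
bottle mask 0.22 463 [ 0.52  -0.201  0.108] [[0.5, -0.209, 0.075], [0.539, -0.171, 0.114]]
top [0.37677847 0.00250818 1.2049528 ] [[0.01, -0
[... 960 characters left out ...]
411e+00, -8.54009845e-02]), 'dq': array([-1.02601270e-03,  2.48398171e-04,  1.86764651e-04, -1.16180796e-03,
       -3.21200451e-05,  1.41669080e-04]), 'effort': array([-2.18209338e-03, -5.69251227e+01, -5.00843132e+01, -4.99976377e-04,
        9.07880494e-04, -3.58695422e-05]), 'tcp_pos': array([ 0.2423543 , -0.54889689,  0.23132522]), 'tcp_rot': array([[ 9.14812254e-01,  4.03879363e-01,  1.91414046e-05],
       [ 4.03879363e-01, -9.14812252e-01, -5.21060245e-05],
       [-3.53375649e-06,  5.53980480e-05, -9.99999998e-01]]), 'force': array([ 0.16518912,  0.875888  , -0.06225569]), 'torque': array([ 0.00219446,  0.03148344, -0.01515984]), 'grip_force': 0.0, 'grip_width': 0.08482416684062652}
```

View pics/top0.png

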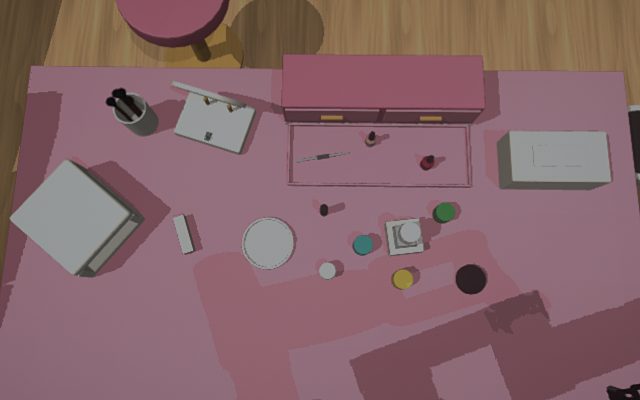

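View pics/side0.png

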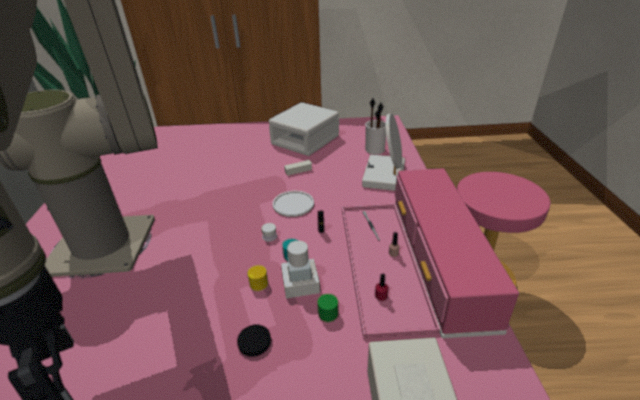

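The candidates for the cap in the top view are:
- White at (410,232), on the square bottle in the holder. This one fits.
- Turquoise at (363,245), yellow at (403,279) and green (445,213). These are loose decoys.
- White at (328,270), which is low and narrow, so it is the cream jar.

Next I confirm the choice in a crop and measure the cap and dish.

```bash
python3 - <<'E'
from h import *
for c,box in(("top",(340,180,470,300)),("side",(235,225,355,315))):
    im=cv2.imread(f"pics/{c}0.png"); d=np.load(f"{c}.npy")
    m=np.ones(d.shape,bool); K,D,e,R=P(c)
    vs,us=np.nonzero(m&(d>0)); p=cloud(c,d,m)
    near=np.hypot(p[:,0]-.519,p[:,1]+.187)<.035
    for lo,hi in((.108,.118),):
        s=near&(p[:,2]>lo)&(p[:,2]<hi); q=p[s]
        (cx,cy),r=cv2.minEnclosingCircle(q[:,:2].astype(np.float32))
        print(c,"cap top n",s.sum(),"mean",q.mean(0).round(4),"enc",round(cx,4),round(cy,4),round(r,4), "mid",((q.max(0)+q.min(0))/2).round(4))
        u,v=us[s].mean(),vs[s].mean(); print("  pixel centroid",u,v,"at z.112",atz(c,u,v,.112).round(4))
    # holder top
    s=(np.abs(p[:,0]-.519)<.06)&(np.abs(p[:,1]+.187)<.06)&(np.abs(p[:,2]-.036)<.005); q=p[s][:,:2].astype(np.float32)
    print("  holder rect",cv2.minAreaRect(q))
    x=vision  # dish
    du,dv=(268,243) if c=="top" else (293,204)
    g=atz(c,du,dv,.006); s=(np.hypot(p[:,0]-g[0],p[:,1]-g[1])<.08)&(p[:,2]>.004)&(p[:,2]<.016)
    (cx,cy),r=cv2.minEnclosingCircle(p[s][:,:2].astype(np.float32)); print("  dish",g.round(4),cx,cy,r,np.median(p[s],0).round(4))
im=cv2.imread("pics/top0.png")[190:300,330:470]; im2=cv2.imread("pics/side0.png")[225:335,235:375]
cv2.imwrite("pics/crop.png",cv2.resize(np.hstack([im,im2]),(784,308),interpolation=cv2.INTER_CUBIC))
print(env.get_state()["time_s"])
E
```

```text
top cap top n 318 mean [ 0.5191 -0.1862  0.1118] enc 0.5196 -0.186 0.0225 mid [ 0.5192 -0.1862  0.1129]
  pixel centroid 409.8176100628931 231.92138364779873 at z.112 [ 0.519  -0.1861  0.112 ]
  holder rect ((0.519390881061554, -0.18604187667369843), (0.07802461832761765, 0.07834529131650925), 6.954470634460449)
  dish [0.5025 0.1301 0.006 ] 0.5027238726615906 0.13019967079162598 0.07968537509441376 [0.5027 0.1318 0.0067]
side cap top n 242 mean [ 0.5197 -0.1892  0.1123] enc 0.5207 -0.1864 0.0237 mid [ 0.5196 -0.1862  0.1116]
  pixel centroid 297.099173553719 247.3801652892562 at z.112 [ 0.5197 -0.1891  0.112 ]
  holder rect ((0.5196596384048462, -0.18818511068820953), (0.07793205976486206, 0.08153938502073288), 6.964215278625488)
  dish [0.5041 0.1258 0.006 ] 0.5040261745452881 0.12590818107128143 0.07229340821504593 [0.5042 0.1307 0.0073]
0.8
```

View pics/crop.png

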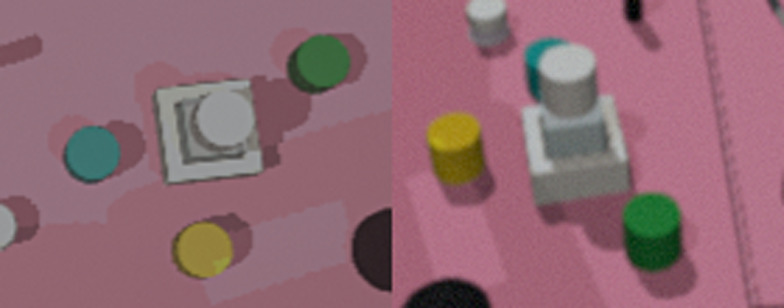

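The crop confirms it: the white cap sits on the square glass bottle in the white holder, and the coloured ones are loose on the table. Both cameras put the cap at about (0.519, -0.186) with its top at z 0.112, which matches the expected height. Next I go above it, descend with open fingers and centre by feel.

```bash
cat >> h.py <<'E'
def F(n=4):
    f=[]
    for _ in range(n): f.append(env.get_state()["force"]); env.pause(0.01)
    return np.mean(f,0)
def rotq6(q6,pos):
    """down-pointing tool orientation at pos which gives joint6 ~ q6"""
    c=np.array([[1,0,0],[0,-1,0],[0,0,-1.]])
    q=env.ik(pos,c); 
    # world yaw = yaw0 - (q6-q[5])
    return yawR(-(q6-q[5]))
def yawR(a):
    return np.array([[np.cos(a),np.sin(a),0],[np.sin(a),-np.cos(a),0],[0,0,-1.]])
E
python3 - <<'E'
from h import *
C=np.array([.5193,-.1864]); p=np.r_[C,.20]
R=rotq6(0.0,p); print(R.round(3), env.ik(p,R))
env.movep(p,R); s=env.get_state(); print(s["time_s"],s["joint_positions"].round(3),s["tcp_pos"])
fs=[]
for _ in range(6): fs.append(env.get_state()["force"]); env.pause(.01)
print(np.round(fs,2))
env.line_to(np.r_[C,.078],.1); s=env.get_state(); print(s["time_s"],s["tcp_pos"],F())
t=env.get_state()["time_s"]; env.line_to(np.r_[C,.078]+R[:,1]*.001,.02); s=env.get_state(); print("1mm step",s["time_s"]-t,s["tcp_pos"],F())
E
```

```text
[[ 0.424  0.906  0.   ]
 [ 0.906 -0.424  0.   ]
 [ 0.     0.    -1.   ]] [-4.37552043e-01  1.66624455e-02  1.66481452e+00 -4.44089210e-16
  1.46011569e+00  0.00000000e+00]
2.475 [-0.439  0.017  1.664 -0.     1.46  -0.   ] [ 0.51910951 -0.1873593   0.20012914]
[[ 0.   -0.1  -0.2 ]
 [ 0.21  0.12 -0.78]
 [ 0.39 -1.13  0.47]
 [ 0.51 -0.32 -0.01]
 [ 0.21  0.21 -0.12]
 [-0.32  0.48  0.06]]
3.8917 [ 0.51993187 -0.18669652  0.07890442] [-0.39204727 -0.02125932  0.38523783]
1mm step 0.25 [ 0.52048172 -0.18698077  0.07839086] [ 0.63943181 -0.16052933  0.10315339]
```

```bash
python3 - <<'E'
from h import *
C=np.array([.5193,-.1864])
env.line_to(np.r_[C,.078],.02); f0=F(6); env.close_gripper(); f=F(8); s=env.get_state()
y=s["tcp_rot"][:,1]
print(s["time_s"],s["grip_width"],s["grip_force"],s["tcp_pos"].round(4),"f0",f0.round(2),"f",f.round(2),"along y",(f-f0)@y,"torque",s["torque"].round(3))
E
```

```text
5.0417 0.043273613270642844 60.8891936391592 [ 0.5196 -0.1865  0.0783] f0 [-0.22  0.2  -0.05] f [-0.02  0.05  2.18] along y 0.2464246650752505 torque [-0.038 -0.061  0.049]
```

The grip is centred: width 43 mm, 61 N, and no lateral force. Now I start unscrewing with z and xy following the force.

```bash
cat >> h.py <<'E'
def turn(pos,dtot,f0,pitch,step=.25,log=True):
    """rotate anticlockwise by dtot following by feel; returns the commanded position and the stop reason"""
    pos=np.array(pos,float); R=env.get_state()["tcp_rot"]; a=np.arctan2(R[1,0],R[0,0]); done=0.
    f=F(4)-f0
    while done<dtot-1e-6:
        st=min(step,dtot-done); done+=st
        corr=np.sign(f)*np.maximum(np.abs(f)-[1.,1.,.7],0)*[.1e-3,.1e-3,.2e-3]
        pos+=np.clip(corr,-.6e-3,.6e-3); pos[2]+=pitch*st/(2*np.pi)
        env.goto_joints(env.ik(pos,yawR(a+done))); f=F(4)-f0
        s=env.get_state()
        if log: print(f"{s['time_s']:.2f} ang {done:.2f} z {pos[2]*1e3:.2f} act {s['tcp_pos'][2]*1e3:.2f} f {f.round(1)} tq {s['torque'][2]:.2f}")
        if np.abs(f).max()>8: return pos,a+done,"FORCE"
    return pos,a+done,"ok"
E
python3 - <<'E'
from h import *
print(turn([.5193,-.1864,.078],1.25,np.array([-.1,.1,0]),.004), env.get_state()["joint_positions"].round(2))
E
```

```text
5.46 ang 0.25 z 78.49 act 78.33 f [-0.3  0.5  0.9] tq -0.00
5.84 ang 0.50 z 78.70 act 78.75 f [-0.1 -0.5  1.4] tq -0.02
6.22 ang 0.75 z 78.99 act 79.17 f [0.5 0.4 2.4] tq 0.04
6.61 ang 1.00 z 79.48 act 79.60 f [0.4 0.  3.4] tq 0.04
6.99 ang 1.25 z 80.18 act 80.14 f [ 0.5 -0.3  2. ] tq 0.02
(array([ 0.5193    , -0.1864    ,  0.08018049]), np.float64(2.38323103154584), 'ok') [-0.44  0.13  1.78  0.    1.24 -1.24]
```

```bash
python3 - <<'E'
from h import *
f0=np.array([-.1,.1,0])
print(turn([.5193,-.1864,.08018],1.3,f0,.007,.325))
s=env.get_state(); print(s["joint_positions"].round(2),s["tcp_pos"])
E
```

```text
7.46 ang 0.33 z 80.89 act 80.81 f [0.3 0.1 1.4] tq 0.01
7.90 ang 0.65 z 81.39 act 81.41 f [0.7 0.7 2.3] tq 0.03
8.34 ang 0.98 z 82.07 act 82.03 f [0.6 0.7 1.8] tq 0.02
8.78 ang 1.30 z 82.64 act 82.64 f [0.3 0.7 1.9] tq 0.01
(array([ 0.5193    , -0.1864    ,  0.08264431]), np.float64(3.6759483624346583), 'ok')
[-0.44  0.12  1.78  0.    1.24 -2.54] [ 0.51925916 -0.18633272  0.08263884]
```

```bash
python3 - <<'E'
from h import *
env.ungrasp(); print(env.get_state()["time_s"],"open f",F(8).round(2))
pos=np.array([.5193,-.1864,.0826]); q=env.get_state()["joint_positions"].copy()
im,d=vision.capture("side")
q[5]=2.55; env.goto_joints(q); s=env.get_state(); R=s["tcp_rot"]; a=np.arctan2(R[1,0],R[0,0])
env.goto_joints(env.ik(pos,yawR(a))); f0=F(8); env.close_gripper(); f=F(6); s=env.get_state()
print(s["time_s"],s["joint_positions"].round(2),s["grip_width"],s["tcp_pos"].round(4),f0.round(2),f.round(2))
im2,d2=vision.capture("side")
p=cloud("side",d,np.ones(d.shape,bool)); n=np.hypot(p[:,0]-.519,p[:,1]+.187)<.015
print("cap top z hist",np.histogram(p[n,2],bins=np.arange(.1,.13,.002)))
E
```

```text
9.275 open f [ 0.1   0.36 -0.04]
14.425 [-0.44  0.12  1.78  0.    1.24  2.55] 0.04321162728240885 [ 0.5196 -0.1864  0.0829] [ 0.17  0.15 -0.17] [0.83 0.26 1.4 ]
cap top z hist (array([ 0,  0,  0,  0,  0,  0,  0, 15, 49,  8,  0,  0,  0,  0]), array([0.1  , 0.102, 0.104, 0.106, 0.108, 0.11 , 0.112, 0.114, 0.116,
       0.118, 0.12 , 0.122, 0.124, 0.126, 0.128]))
```

Side depth shows the cap top risen to about 0.117, so it has climbed about 4.7 mm and the pitch is near 10 mm per turn.

```bash
python3 - <<'E'
from h import *
f0=np.array([.1,.1,-.1])
print(turn([.5193,-.1864,.0826],5.0,f0,.009,.4))
s=env.get_state(); print(s["joint_positions"].round(2),s["tcp_pos"],s["grip_width"])
E
```

```text
15.01 ang 0.40 z 83.42 act 83.54 f [-0.1 -0.3  2.6] tq 0.11
15.51 ang 0.80 z 84.37 act 84.36 f [ 0.3 -0.1  2. ] tq 0.05
16.01 ang 1.20 z 85.21 act 85.13 f [-0.5  0.2  1.8] tq 0.04
16.51 ang 1.60 z 86.01 act 85.95 f [-0.3 -0.1  1.7] tq 0.03
17.01 ang 2.00 z 86.79 act 86.73 f [-0.5 -0.3  1.2] tq 0.02
17.51 ang 2.40 z 87.47 act 87.48 f [-0.2  0.1  1.7] tq -0.01
18.01 ang 2.80 z 88.24 act 88.21 f [ 0.2 -0.5  1.7] tq -0.05
18.51 ang 3.20 z 89.01 act 88.97 f [-0.1  0.2  2. ] tq 0.04
19.01 ang 3.60 z 89.84 act 89.76 f [-0.3  0.1  1.8] tq -0.05
19.51 ang 4.00 z 90.63 act 90.52 f [-0.6  0.3  1.4] tq 0.00
20.01 ang 4.40 z 91.33 act 91.30 f [-0.4 -0.4  1.2] tq -0.02
20.51 ang 4.80 z 92.01 act 92.05 f [-0.4 -0.   1.8] tq -0.03
20.85 ang 5.00 z 92.51 act 92.45 f [0.2 0.  1. ] tq 0.02
(array([ 0.5193    , -0.1864    ,  0.09251267]), np.float64(3.5834133398007806), 'ok')
[-0.44  0.11  1.77 -0.    1.26 -2.44] [ 0.51926338 -0.18643662  0.09245373] 0.043495632903433334
```

```bash
cat >> h.py <<'E'
def lift_test(pos,f0,n=5,dz=.5e-3):
    """raise gently; True when nothing holds the cap back"""
    p=np.array(pos,float)
    for i in range(n):
        p[2]+=dz; env.line_to(p,.02); f=F(8)-f0; print("lift",round((i+1)*dz*1e3,1),f.round(2))
        if f[2]<-2: return p,False
    return p,True
E
python3 - <<'E'
from h import *
f0=np.array([.1,.1,-.1]); pos=np.array([.5193,-.1864,.0925])
p,free=lift_test(pos,f0); print(p,free)
if not free: env.line_to(pos,.02); print("back",F(6).round(2))
im,d=vision.capture("side"); cv2.imwrite("pics/s1.png",cv2.resize(im[200:320,220:380,::-1],(800,600)))
print(env.get_state()["time_s"])
E
```

```text
lift 0.5 [ 0.09 -0.11 -0.43]
lift 1.0 [-0.03  0.23 -0.57]
lift 1.5 [-0.33 -0.26 -0.41]
lift 2.0 [-0.04 -0.31 -0.41]
lift 2.5 [-0.16 -0.17 -0.37]
[ 0.5193 -0.1864  0.095 ] True
22.4833
```

The force holds at cap weight (about 0.4 N) over a 2.5 mm lift, so the thread has let go. I lift straight up in monitored steps.

```bash
python3 - <<'E'
from h import *
f0=np.array([.1,.1,-.1]); p=np.array([.5193,-.1864,.095]); ok=True
for dz in (.003,.004,.005,.006,.010,.02):
    p[2]+=dz; env.line_to(p,.04); f=F(5)-f0; print(p[2].round(4),f.round(2))
    if f[2]<-2 or np.abs(f).max()>4: ok=False; break
env.pause(.3)
im,d=vision.capture("side"); cv2.imwrite("pics/s2.png",cv2.resize(im[180:320,220:380,::-1],(640,560)))
s=env.get_state(); print(ok,s["time_s"],s["grip_width"],s["grip_force"],s["joint_positions"].round(2))
E
```

```text
0.098 [-0.34 -0.28 -0.16]
0.102 [-0.39  0.23 -0.35]
0.107 [-0.11 -0.04 -0.29]
0.113 [ 0.01 -0.08 -0.2 ]
0.123 [-0.34  0.15 -0.08]
0.143 [-0.12  0.39 -0.09]
True 25.2083 0.04339615122802412 60.889100166969 [-0.44  0.06  1.73 -0.    1.35 -2.45]
```

View pics/s2.png

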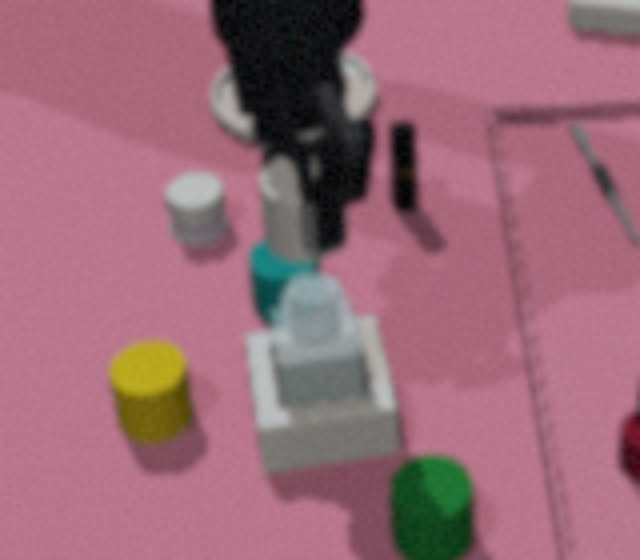

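The cap is held clear above the mouth (crop ~(290,210)), and the bottle is still seated in the holder. Now on to the dish.

```bash
python3 - <<'E'
from h import *
D=np.array([.503,.1305])
env.line_to([.5193,-.1864,.2],.1)
p=np.r_[D,.2]; R=rotq6(0,p); env.movep(p,R)
env.line_to(np.r_[D,.05],.12); env.line_to(np.r_[D,.018],.05); env.pause(.3); f0=F(10); print(env.get_state()["time_s"],f0.round(2),env.get_state()["tcp_pos"].round(4))
z=.018
while z>.007:
    z-=.0005; env.line_to(np.r_[D,z],.02); f=F(4)-f0; 
    if f[2]>1.2: break
print("contact",z,f.round(2),env.get_state()["tcp_pos"].round(4),env.get_state()["time_s"])
E
```

```text
30.6 [ 0.03 -0.11 -0.44] [0.5031 0.1306 0.0182]
contact 0.011999999999999993 [-2.79 -1.06  5.66] [0.5032 0.1304 0.0125] 34.0
```

Contact comes at TCP z 0.012, where about 0.0117 was expected, so the cap is standing on the dish floor. I release, retreat straight up and look.

```bash
python3 - <<'E'
from h import *
D=np.array([.503,.1305])
env.line_to(np.r_[D,.0122],.02); print(F(6).round(2)); env.ungrasp(); env.pause(.2)
env.line_to(np.r_[D,.09],.05); env.line_to(np.r_[D,.2],.15); env.movep([.35,-.30,.25],rotq6(0,[.35,-.30,.25])); env.pause(.3)
a,da=vision.capture("top"); b,db=vision.capture("side")
A=cv2.resize(a[170:310,210:450,::-1],(780,455)); cv2.imwrite("pics/end.png",A)
for c,d in(("top",da),("side",db)):
    p=cloud(c,d,np.ones(d.shape,bool)); q=p[(np.hypot(p[:,0]-.503,p[:,1]-.13)<.05)&(p[:,2]>.04)]; print(c,"cap top",q.mean(0).round(4),q[:,2].std().round(4),len(q))
    q=p[(np.hypot(p[:,0]-.519,p[:,1]+.187)<.012)&(p[:,2]>.08)]; print(" bottle mouth",len(q),q.mean(0) if len(q) else 0)
print(env.get_state()["time_s"],env.get_state()["dq"].round(3))
E
```

```text
[-2.26 -1.39  5.4 ]
top cap top [0.5023 0.1295 0.0457] 0.0021 296
 bottle mouth 93 [ 0.51910009 -0.18676779  0.09749386]
side cap top [0.5035 0.1262 0.0461] 0.0019 125
 bottle mouth 74 [ 0.51859387 -0.18811426  0.09817609]
39.6667 [-0.002 -0.002  0.001 -0.001 -0.     0.001]
```

View pics/end.png

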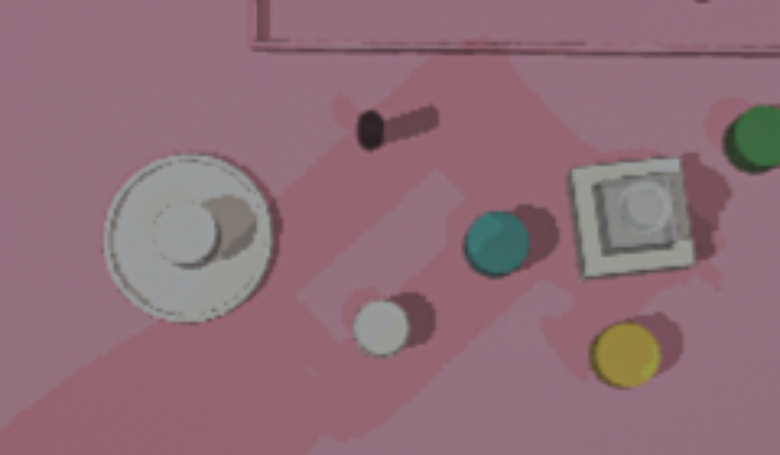

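The cap stands in the middle of the dish (crop ~(187,232)) with its top at z 0.046, as expected. The bottle is seated, with its mouth at 0.098, and the other things in view have not moved.

```bash
python3 -c "
from h import *
print(env.hand_in())"
```

```text
the job is handed in; nothing more can be done
None
```

I unscrewed the cap, lifted it free and set it mouth down near the middle of the dish with the bottle still seated, and handed the job in at about 40 s; the judge returned no verdict.

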